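Open the push-to-open stock cupboard at a bakery stand

TASK

Open the small handleless cupboard with the orange door, so that the stock in it can be got at: press gently on the outside of the closed door at its push catch, near the top of the free edge, until the catch lets go, then take the finger away so that the door springs ajar by itself. Then put a finger behind the free edge and push the door wide open, at least square to the cupboard's front, and leave it standing open. Grip nothing, and leave everything else on the bench and on top of the cupboard where it stands.

Things in the scene. Friction and masses are not known exactly. Their poses are not given: they have to be found in the camera images.
- cupboard: Wooden cupboard fixed on the bench, right of the robot, front turned to the middle of the bench: 240 deep (its x) x 240 wide (its y) x 260 mm high with its 20 mm feet. Origin: centre of the footprint at bench level. Its x runs from front to back (the front faces its -x), z up. Carcass front plane at x = -120 mm. Top flat and free but for a tin at the rear.
- door_angle (a joint): Angle of the orange door about its upright hinge line, rad. 0: closed, inner face 5 mm off the carcass; -0.018: pressed in to its stop; it grows as the door opens. Once let go, the spring brings it to about 0.2 to 0.35; 1.57 is square to the front, 1.75 the end stop. Light hinge friction (0.12 N m): the door stays where it is left.
- door: The door: one panel 18 mm thick, 236 wide x 236 mm high, outer half orange, inner half white. Its frame sits on the hinge line at the lower edge and turns with the door: z up, the panel runs from the hinge along its -y to the free edge at -236 mm; outer face at x = -18 mm facing -x, inner face at x = 0 facing +x. Lower edge 22 mm, upper edge 258 mm above the bench.
- door_press (a point): Point on the outer orange face in front of the push catch: 208 mm from the hinge line, 28 mm from the free edge, 38 mm below the top edge, 220 mm above the bench; turns with the door. About 6 N here presses the door in; the catch lets go after 2 mm, the stop comes after 3.7 mm. As the finger draws back a sprung plunger pushes the door out. The catch does not hold again.
- door_edge (a point): Upper corner of the door's free edge, mid-thickness, 236 mm from the hinge line and 258 mm above the bench. It turns with the door.
- door_hinge (a point): Point on the hinge line, 258 mm above the bench (top edge of the door). It lies on the door's inner face, 125 mm in front of the cupboard's centre and 118 mm along the cupboard's +y, the side farther from the robot. Fixed to the cupboard.
- board: White plastic cutting board 300 (its x) x 360 (its y) x 15 mm lying fixed on the bench to the left of the robot. Origin: centre of its underside.
- brioche: Round golden brioche loaf, 172 mm across and 76 mm high, on the board. Origin: centre of its underside. To be left alone.
- half_loaf: Half of a crown loaf, about 190 x 110 mm and 70 mm high, on the board. Origin on its underside. To be left alone.
- bread_knife: Bread knife 345 mm long, 18 mm high, lying on the board, handle to its own -x. Origin: under its middle. To be left alone.
- sugar_jar: Clear jar with an orange cap, 68 mm across and 105 mm high, on the bench. Origin: centre of its underside. To be left alone.
- mug: White mug, 76 mm across and 90 mm high, on the bench. Origin: centre of its underside. To be left alone.
- tea_tin: Green-labelled tin, 80 mm across and 85 mm high, standing on the rear of the cupboard's top. Origin: centre of its underside. To be left alone.

How it is judged:
On the way, in this order (a step that is already met when the one before it is completed fails the run):
1. the closed door is pressed in at its catch by the robot's hand (at least 1.6 mm at the catch) (value of joint door_angle below -0.008 rad and contact force between any of the fingers, the arm and door above 1 N).
2. the door has sprung ajar (more than 0.12 rad) and nothing of the robot touches it for 0.2 s (value of joint door_angle between 0.12 and 0.7 rad and contact force between each of the arm, the fingers and door below 0.1 N), for 0.2 s.
At the end, for the whole second after the job is handed in: The door stands still and wide open, more than 1.45 rad (83 degrees), and the loaves, knife, jar, mug and tin are each within 30 mm of where they stood (value of joint door_angle above 1.45 rad and velocity of joint door_angle between -0.05 and 0.05 rad/s and distance of each of brioche, half_loaf, bread_knife, sugar_jar, mug, tea_tin from where it was at the start of the episode below 0.03 m); the robot touches nothing.
It fails at once if the door is pinched: the fingers bear on its outer and its inner half with more than 8 N each at once (contact force between the fingers and door_c0 above 8 N and contact force between the fingers and door_c1 above 8 N).
It fails at once if the door is rammed (more than 60 N on it) (contact force between any of the fingers, the arm and door above 60 N).
It fails at once if a bystander is shifted or lifted by more than 30 mm or tipped (distance of any of brioche, half_loaf, bread_knife, sugar_jar, mug, tea_tin from where it was at the start of the episode above 0.03 m or angle between any of sugar_jar, mug, tea_tin's own z axis and vertical above 0.5 rad).
It also fails if it takes over 58 s, if anything falls off the work surface, if the arm or the gripper's body presses on something with over 40 N, if the wrist force passes 120 N, or if a joint passes its speed limit or range.

ROBOT

A 6-joint arm with a two-finger parallel gripper is mounted at the origin on the work surface. World frame = base frame: x ahead of the robot, y to its left, z up, the work surface at z = 0. Lengths are in m, angles in rad, forces in N, time in s.
With the tool pointing down it reaches from about 0.35 to 0.975 m from the base axis. Payload 7.1 kg.
Tool frame: the origin (TCP) lies at the centre of the arm's flange, where the gripper is bolted on; the fingertips stand 182 mm ahead of it and the grasp point (between the pads) lies tcp_to_grasp ahead of it (tcp_to_grasp is the distance from the TCP to the grasp point, in m); y points along the fingers, x is the direction in which the jaws open and shut, and the axes are right-handed (so a half turn about y gives the same grasp; the last joint's range is limited). The gripper opens to 88 mm and grips with 3 to 60 N. Pads are 20 mm wide; open, the fingers measure 115 mm over their backs; the gripper's body (75 mm by 178 mm) begins 61 mm behind the grasp point.
Start: joints at [-1.201, 0.423, 1.63, -0, 1.089, -0.019], TCP at [0.237, -0.578, 0.405] pointing down, gripper open.
Joint ranges: [-3, 3], [-0.9, 2.11], [0.09, 2.58], [-1.31, 4.45], [0.11, 2.69], [-2.54, 2.54]. Speed limits (rad/s): [2.39, 2.39, 3.01, 3.14, 3.14, 3.14].

INTERFACE

Orientations are given as [roll, pitch, yaw] about the fixed x, y, z axes, in that order (R = Rz(yaw) Ry(pitch) Rx(roll)).
In Python, from bench import * gives the robot as it stands.
- The arm moves only by the tool step_arm, never from a script. Its argument "series" is one flat list of numbers, 6 for each row, row after row: the shift along the world's x, y, z in m, then the turn, a rotation vector about the world's x, y, z in rad. A call has 1 to 10 rows; each row is the pose to reach, as a shift and turn from the pose commanded when the call began; what a row does not reach only later rows make up. A row lasts 1/8 s, in which the tool goes at most 62.5 mm and 10.7 degrees, less where a joint would pass 70% of its speed; a pose out of reach is approached as far as the arm can. A call with a gripper value outside its range is refused whole. "gripper" is the closure, from 0 (fully open) to 1 (shut), set as the call begins (left out, the last holds). The fingers move at their own pace and stop on an object; "force" is the grip in N (left out, the last holds). Time passes only in rows, so rows that repeat a pose let the fingers close. It gives the time, the measured TCP pose, the force and the opening at its end, in the units of the state.
- read_state(): the state, without advancing time (a new reading comes with each control period).
- camera(name): name is "scene" or "top"; returns a dict with "img" (384x512x3 uint8, blue, green, red), "fov_y" (degrees; the focal length in pixels is half the picture's height over the tangent of half this angle, whatever the lens; pixels are square), "cx", "cy" (the principal point, pixels), "extrinsics" (4x4, takes a point from world to camera coordinates). Camera axes: x right, y down, z forward; pixel columns grow to the right and rows downward; lengths in m; the calibration is good to about 2 mm. A picture is of the moment at which its call begins. There is no depth.
- close_job(): hands the job in, once; it reports no verdict.
The state is a dict: "time": time; "qpos": joint angles; "dq": joint speeds; "joint_torque": joint torques, N m; "ee_pos": TCP position; "orientation": TCP orientation; "force": force on the tool from outside, world axes, zero at the start; "moment": the same for the moment, N m; "opening": finger opening in m.
Only numpy, scipy, OpenCV 4.12 (cv2) and the standard library are available. Lean on these libraries where they do the work, as an engineer would, in place of code of your own. Each camera call takes 0.05 s, during which the arm holds its last target. There are 200 camera calls.

## Working session

There is one attempt and no reset: what is moved stays moved. The work goes in short steps, Python scripts to look and compute and a tool call to move; the robot and the scene stay as the last step left them, time stands still between calls to the robot, and variables do not carry over. Pictures are saved under pics/ and viewed, about 8 in all and at most 12, crops included, and the job is handed in when it is done.

Besides the shell and the picture viewer there is one more tool, called as a command line: name --argument value ..., lists and objects as JSON in quotes. step_arm: Moves the arm, as the interface text tells. Its arguments: {"type":"object","properties":{"series":{"type":"array"},"gripper":{"type":"number"},"force":{"type":"number"}},"required":["series"]}

```bash
mkdir -p pics
cat > h.py <<'E'
from bench import *
import numpy as np, cv2
def cam(n,save=None):
    c=camera(n)
    if save: cv2.imwrite('pics/'+save+'.png',c['img'])
    return c
def K(c):
    f=c['img'].shape[0]/2/np.tan(np.radians(c['fov_y'])/2); return f
def proj(c,P):
    E=np.array(c['extrinsics']); p=(E[:3,:3]@np.atleast_2d(P).T).T+E[:3,3]; f=K(c)
    return np.c_[c['cx']+f*p[:,0]/p[:,2],c['cy']+f*p[:,1]/p[:,2]]
def onplane(c,uv,z):
    E=np.array(c['extrinsics']);R=E[:3,:3];o=-R.T@E[:3,3];f=K(c)
    uv=np.atleast_2d(uv).astype(float)
    d=np.c_[(uv[:,0]-c['cx'])/f,(uv[:,1]-c['cy'])/f,np.ones(len(uv))]@R
    return o+d*((z-o[2])/d[:,2])[:,None]
E
python3 - <<'E'
from h import *
s=read_state();print({k:np.round(v,3) for k,v in s.items()})
try: print(tcp_to_grasp)
except Exception as e: print(e)
for n in('scene','top'):
    c=cam(n,n+'0');E=np.array(c['extrinsics']);print(n,c['fov_y'],c['cx'],c['cy'],-E[:3,:3].T@E[:3,3])
    hsv=cv2.cvtColor(c['img'],cv2.COLOR_BGR2HSV)
    m=cv2.inRange(hsv,(5,130,80),(20,255,255))
    for k in cv2.findContours(m,0,2)[0]:
        if cv2.contourArea(k)>60: print(cv2.contourArea(k),cv2.boundingRect(k),cv2.approxPolyDP(k,3,True)[:,0].tolist())
E
```

```text
{'time': np.float64(0.0), 'qpos': array([-1.201,  0.424,  1.631, -0.   ,  1.089, -0.019]), 'dq': array([-0.001,  0.001,  0.001, -0.   ,  0.001,  0.001]), 'joint_torque': array([ 3.0000e-03, -5.4462e+01, -2.7367e+01,  6.4000e-02,  2.3000e-02,
       -0.0000e+00]), 'ee_pos': array([ 0.237, -0.578,  0.404]), 'orientation': array([-1.571e+00,  1.000e-03, -1.182e+00]), 'force': array([ 0.222,  0.421, -0.542]), 'moment': array([ 0.08 ,  0.01 , -0.002]), 'opening': np.float64(0.088)}
0.1633
scene 44.856095340476855 257.0682235151555 189.2412549859577 [1.19469967 0.65764868 1.05028063]
82.5 (474, 337, 8, 17) [[475, 337], [475, 349], [480, 353], [480, 340]]
75.0 (486, 319, 8, 16) [[488, 319], [488, 333], [493, 334]]
71.5 (498, 303, 8, 15) [[498, 303], [499, 314], [504, 317], [503, 304]]
2027.0 (346, 288, 60, 49) [[353, 292], [350, 295], [355, 297], [351, 297], [346, 313], [358, 326], [354, 327], [367, 329], [366, 333], [393, 336], [402, 328], [403, 303], [390, 292], [379, 288]]
66.0 (301, 263, 25, 13) [[325, 270], [320, 268], [322, 263], [318, 272], [317, 268], [314, 272], [306, 266], [301, 2
[... 1142 characters left out ...]
.44284631]
7827.5 (25, 182, 81, 104) [[105, 185], [98, 188], [97, 183], [96, 188], [95, 182], [28, 184], [25, 285], [93, 282], [96, 277], [104, 278], [105, 200], [101, 193], [105, 194]]
535.5 (180, 171, 28, 44) [[196, 171], [186, 178], [180, 194], [188, 210], [203, 214], [207, 207], [197, 201], [190, 204], [194, 200], [194, 182], [206, 177]]
131.0 (319, 168, 17, 71) [[335, 168], [320, 238]]
1328.5 (124, 166, 44, 43) [[138, 167], [136, 175], [131, 173], [126, 178], [125, 192], [132, 193], [126, 196], [136, 206], [153, 207], [167, 192], [165, 177], [155, 167]]
168.5 (223, 131, 16, 15) [[226, 132], [225, 143], [236, 144], [237, 134]]
194.5 (373, 115, 54, 11) [[426, 116], [374, 121], [373, 125]]
```

View pics/scene0.png

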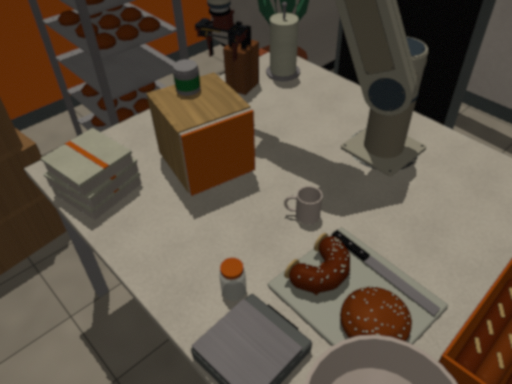

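View pics/top0.png

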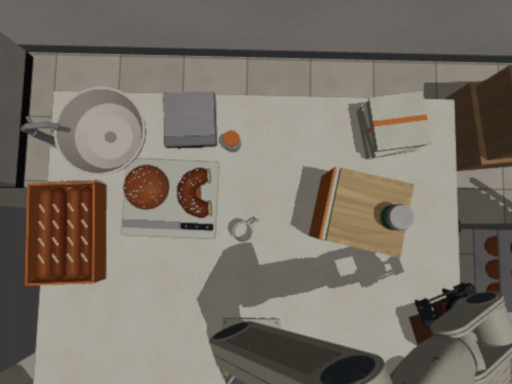

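Run:
```python
from h import *
c=cam('top');i=c['img']
cv2.imwrite('pics/crop1.png',cv2.resize(i[155:265,300:425],None,fx=6,fy=5.4545,interpolation=2))
hsv=cv2.cvtColor(i,cv2.COLOR_BGR2HSV)
# wood top: 
m=cv2.inRange(hsv,(10,50,90),(25,130,255)); m[:, :300]=0;m[:,430:]=0;m[:155]=0;m[265:]=0
k=max(cv2.findContours(m,0,2)[0],key=cv2.contourArea);r=cv2.minAreaRect(k);b=cv2.boxPoints(r)
print(cv2.contourArea(k),b,onplane(c,b,.26))
m=cv2.inRange(hsv,(3,130,60),(20,255,255)); m[:, :300]=0;m[:,345:]=0;m[:155]=0;m[265:]=0
for y in range(160,250,5): 
  x=np.where(m[y])[0]; print(y,x.min() if len(x) else '',x.max() if len(x) else '', i[y,310:345].tolist() if y in(200,) else '')
```

```text
4863.5 [[323.9974  241.72672]
 [339.86734 166.91125]
 [415.49478 182.95343]
 [399.62485 257.7689 ]] [[ 0.40755845 -0.22491411  0.26      ]
 [ 0.64721753 -0.2757168   0.26      ]
 [ 0.59983115 -0.51935272  0.26      ]
 [ 0.36135083 -0.46412149  0.26      ]]
160   
165   
170 331 335 
175 323 334 
180 321 332 
185 320 331 
190 319 330 
195 318 329 
200 317 328 [[93, 101, 105], [93, 100, 104], [93, 100, 105], [94, 101, 105], [92, 99, 103], [79, 89, 97], [46, 59, 79], [18, 36, 67], [16, 35, 67], [15, 34, 66], [11, 34, 66], [14, 35, 68], [13, 34, 67], [11, 33, 66], [14, 34, 66], [13, 35, 68], [20, 47, 85], [38, 79, 131], [58, 104, 161], [90, 118, 158], [132, 145, 157], [150, 160, 165], [133, 144, 150], [81, 97, 109], [66, 93, 112], [87, 121, 143], [92, 127, 150], [91, 126, 148], [90, 125, 147], [89, 124, 147], [90, 125, 147], [89, 124, 146], [87, 122, 144], [86, 121, 143], [87, 121, 143]]
205 316 327 
210 314 326 
215 314 325 
220 312 324 
225 311 323 
230 310 322 
235 310 321 
240   
245
```

View pics/crop1.png

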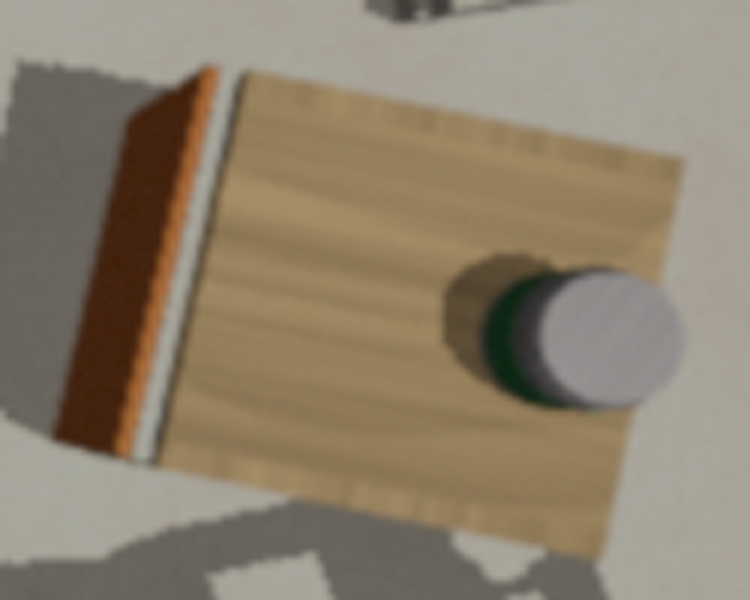

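```bash
cat > pose.py <<'E'
from h import *
def crop(p): p=np.array(p,float); return np.c_[(p[:,0]+.5)/6-.5+300,(p[:,1]+.5)/5.4545-.5+155]
E
python3 - <<'E'
from pose import *
c=cam('top')
W=onplane(c,crop([(245,70),(683,157),(160,467),(600,558)]),.26)[:,:2]
L=np.array([(-.12,.12),(.12,.12),(-.12,-.12),(.12,-.12)])
Wm=W.mean(0);H=L.T@(W-Wm);a=np.arctan2(H[0,1]-H[1,0],H[0,0]+H[1,1])
R=np.array([[np.cos(a),-np.sin(a)],[np.sin(a),np.cos(a)]])
print('centre',Wm,'yaw',a,'resid mm',(W-Wm-L@R.T)*1e3)
D=onplane(c,crop([(213,68),(122,457)]),.258)[:,:2]
print('door outer edge in cupboard frame',(D-Wm)@R)
for n,l in dict(hinge=(-.125,.118),press=(-.143,-.09),edge=(-.134,-.118)).items(): print(n,Wm+R@l)
np.savez('cup.npz',c=Wm,R=R,a=a)
s=cam('scene')
l=np.array([(-.143,.118,.258),(-.143,-.118,.258),(-.143,.118,.022),(-.143,-.118,.022)])
print('scene predicted door corners',proj(s,np.c_[Wm+l[:,:2]@R.T,l[:,2]]))
print(R)
# bystanders
for n,uv,z in(('jar',(231,140),.105),('mug',(241,230),.09),('tin',(398,217),.345)): print(n,onplane(c,uv,z))
E
ls; python3 -c "
import bench;print([x for x in dir(bench) if x[0]!='_'])"
```

```text
centre [ 0.50510981 -0.3715432 ] yaw -1.7709753750068908 resid mm [[-0.9933257   0.3151619 ]
 [-0.51062163  0.39790783]
 [ 1.06690792 -1.96300709]
 [ 0.43703941  1.24993737]]
door outer edge in cupboard frame [[-0.13678227  0.11677892]
 [-0.13867652 -0.11725134]]
hinge [ 0.64560906 -0.27250301]
press [ 0.44534182 -0.21350274]
edge [ 0.41611135 -0.21675536]
scene predicted door corners [[182.97296542 136.56303797]
 [255.05398528 110.27422022]
 [192.65758134 196.42771118]
 [256.59577127 169.58839451]]
[[-0.19884481  0.98003099]
 [-0.98003099 -0.19884481]]
jar [[0.76312182 0.08693695 0.105     ]]
mug [[0.43683698 0.04391068 0.09      ]]
tin [[ 0.48759384 -0.42821454  0.345     ]]
cup.npz
h.py
pics
pose.py
['MotionError', 'camera', 'close_job', 'read_state', 'tcp_to_grasp']
```

step_arm --series '[0,0,0.06,0,0,0,0.02,0.05,0.08,0,0,0.12,0.05,0.1,0.08,0,0,0.24,0.08,0.15,0.08,0,0,0.37,0.11,0.2,0.08,0,0,0.49,0.14,0.25,0.08,0,0,0.61,0.17,0.31,0.08,0,0,0.74,0.2,0.37,0.08,0,0,0.86,0.22,0.423,0.08,0,0,0.98,0.22,0.423,0.08,0,0,0.98]' --gripper 1 --force 10

```text
time: 1.5
ee_pos: [0.4578, -0.1521, 0.4847]
orientation: [-1.57, -0.0, -0.196]
force: [-0.1, -0.2, 1.6]
opening: 0.0004
```

step_arm --series '[0,0,-0.05,0,0,0,0,0,-0.1,0,0,0,0,0,-0.1,0,0,0,0,0,-0.1,0,0,0]'

```text
time: 2.0
ee_pos: [0.4574, -0.1562, 0.386]
orientation: [-1.571, -0.001, -0.203]
force: [0.3, -0.8, -0.1]
opening: 0.0005
```

Run:
```python
from h import *
print(read_state()['force'],read_state()['ee_pos'])
c=cam('scene');t=cam('top')
p=cv2.resize(c['img'][20:210,130:330],None,fx=2,fy=2,interpolation=2);q=cv2.resize(t['img'][150:340,240:440],None,fx=2,fy=2,interpolation=2)
cv2.imwrite('pics/b.png',np.hstack([p,q]))
```

```text
[ 0.29649132 -0.77134399 -0.12223161] [ 0.45739803 -0.15618459  0.38603889]
```

View pics/b.png

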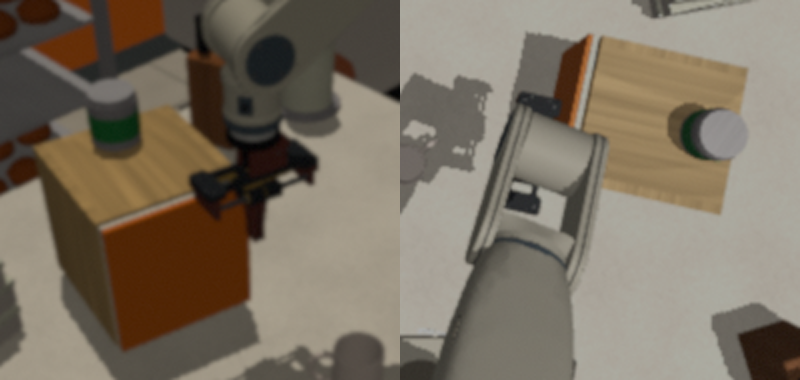

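The view shows the shut fingers in front of the door near its free edge (about (255,225) in the left half), with the body clear of cupboard and tin. I am approaching along the door normal now.

step_arm --series '[-0.003,-0.015,0,0,0,0,-0.005,-0.027,0,0,0,0,-0.007,-0.035,0,0,0,0,-0.008,-0.039,0,0,0,0,-0.008,-0.039,0,0,0,0]'

```text
time: 2.72
ee_pos: [0.4488, -0.1946, 0.3846]
orientation: [-1.571, 0.0, -0.203]
force: [0.2, -0.1, -1.2]
opening: 0.0004
```

step_arm --series '[-0.0004,-0.002,0,0,0,0,-0.0008,-0.004,0,0,0,0,-0.0012,-0.006,0,0,0,0,-0.0012,-0.006,0,0,0,0]'

```text
time: 3.22
ee_pos: [0.4477, -0.2004, 0.3847]
orientation: [-1.571, -0.0, -0.202]
force: [-0.2, 0.6, -1.2]
opening: 0.0003
```

step_arm --series '[-0.0002,-0.001,0,0,0,0,-0.0004,-0.002,0,0,0,0,-0.0006,-0.003,0,0,0,0,-0.0006,-0.003,0,0,0,0]'

```text
time: 3.72
ee_pos: [0.4471, -0.2034, 0.3847]
orientation: [-1.571, 0.0, -0.202]
force: [-0.8, 0.9, -1.2]
opening: 0.0008
```

step_arm --series '[-0.0002,-0.001,0,0,0,0,-0.0004,-0.002,0,0,0,0,-0.0004,-0.002,0,0,0,0]'

```text
time: 4.1
ee_pos: [0.4467, -0.2054, 0.3847]
orientation: [-1.571, 0.0, -0.202]
force: [-0.3, 0.2, 0.7]
opening: 0.0006
```

step_arm --series '[-0.0002,-0.001,0,0,0,0,-0.0004,-0.002,0,0,0,0,-0.0004,-0.002,0,0,0,0]'

```text
time: 4.47
ee_pos: [0.4464, -0.2069, 0.3847]
orientation: [-1.57, 0.0, -0.202]
force: [0.7, 4.2, 1.2]
opening: 0.0006
```

step_arm --series '[-0.0002,-0.001,0,0,0,0,-0.0003,-0.0015,0,0,0,0,-0.0003,-0.0015,0,0,0,0]'

```text
time: 4.85
ee_pos: [0.446, -0.2083, 0.3847]
orientation: [-1.569, 0.001, -0.202]
force: [-0.5, 5.1, 2.1]
opening: 0.0003
```

step_arm --series '[-0.0002,-0.001,0,0,0,0,-0.0003,-0.0015,0,0,0,0,-0.0003,-0.0015,0,0,0,0]'

```text
time: 5.22
ee_pos: [0.4457, -0.2095, 0.3847]
orientation: [-1.569, 0.001, -0.202]
force: [0.8, 8.9, 3.2]
opening: 0.0007
```

step_arm --series '[-0.0002,-0.001,0,0,0,0,-0.0002,-0.001,0,0,0,0]'

```text
time: 5.48
ee_pos: [0.4456, -0.2098, 0.3847]
orientation: [-1.567, 0.001, -0.202]
force: [1.8, 14.6, 4.1]
opening: 0.0005
```

The force climbs steeply, so the door is at its stop. I draw back.

step_arm --series '[0.004,0.02,0,0,0,0,0.012,0.06,0,0,0,0,0.022,0.11,0,0,0,0,0.03,0.15,0,0,0,0,0.03,0.15,0,0,0,0,0.03,0.15,0,0,0,0,0.03,0.15,0,0,0,0,0.03,0.15,0,0,0,0]'

```text
time: 6.48
ee_pos: [0.4754, -0.0622, 0.3846]
orientation: [-1.571, 0.0, -0.203]
force: [0.2, -0.1, -0.1]
opening: 0.0003
```

Run:
```python
from h import *
s=read_state();print(s['time'],s['force'],s['ee_pos'])
c=cam('scene');t=cam('top')
p=cv2.resize(c['img'][60:210,130:330],None,fx=2,fy=2,interpolation=2);q=cv2.resize(t['img'][150:300,270:370],None,fx=4,fy=4,interpolation=2)
cv2.imwrite('pics/c.png',np.hstack([np.vstack([p,p*0]),q]))
```

```text
6.475 [ 0.15481105 -0.12781785 -0.08131556] [ 0.47542726 -0.06217587  0.38463053]
```

View pics/c.png

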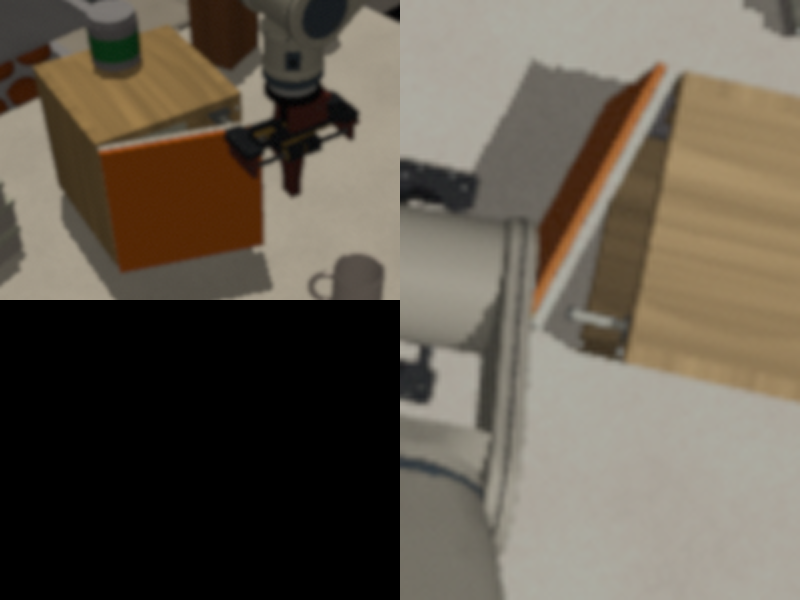

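Run:
```python
from h import *
d=np.load('cup.npz');c=cam('top')
f=lambda x,y:((x-400+.5)/4-.5+270,(y+.5)/4-.5+150)
for n,p,z in(('inner free',(543,325),.258),('outer free',(533,308),.258),('inner hinge',(678,72),.258),('plunger tip',(573,315),.22),('plunger base',(625,324),.22)):
  w=onplane(c,f(*p),z)[0]; print(n,w,(w[:2]-d['c'])@d['R'])
```

```text
inner free [ 0.44060346 -0.16605949  0.258     ] [-0.18855365 -0.10407759]
outer free [ 0.45387835 -0.15803119  0.258     ] [-0.19906128 -0.09266417]
inner hinge [ 0.64516223 -0.27377197  0.258     ] [-0.12366753  0.11781442]
plunger tip [ 0.44849873 -0.19581246  0.22      ] [-0.16096476 -0.09042375]
plunger base [ 0.44189866 -0.23849288  0.22      ] [-0.11782423 -0.08840525]
```

The door stands ajar at about 0.29 rad; its inner free corner is at (543,325) in the crop. The plunger sticks out behind it at (573,315), so I go in from above with the fingertip 10 mm above the plunger.

step_arm --series '[0,0,0.05,0,0,0,0,0,0.09,0,0,0,0,0,0.09,0,0,0,-0.012,-0.044,0.09,0,0,0,-0.024,-0.088,0.09,0,0,0,-0.0365,-0.1325,0.09,0,0,0,-0.0365,-0.1325,0.09,0,0,0,-0.0365,-0.1325,0.06,0,0,0,-0.0365,-0.1325,0.032,0,0,0,-0.0365,-0.1325,0.032,0,0,0]'

```text
time: 7.88
ee_pos: [0.4383, -0.1928, 0.4144]
orientation: [-1.569, 0.005, -0.202]
force: [-0.2, 0.2, 0.4]
opening: 0.0003
```

Run:
```python
from h import *
s=read_state();print(s['time'],s['force'],s['ee_pos'])
c=cam('scene')
cv2.imwrite('pics/d.png',cv2.resize(c['img'][80:200,140:290],None,fx=4,fy=4,interpolation=2))
# push path: finger centre in door frame at fraction r along panel, 11 mm behind the inner face
d=np.load('cup.npz');p0=s['ee_pos'][:2]
for th in np.arange(.285,1.69,.1):
  r,b=.215,.0115
  u=np.array([-np.sin(th),-np.cos(th)]);n=np.array([np.cos(th),-np.sin(th)])  # panel dir, inner normal (cupboard frame)
  w=d['c']+d['R']@(np.array([-.125,.118])+r*u+b*n); print(round(th,2),np.round(w-p0,4),np.round(w,3))
```

```text
7.875 [-0.20508249  0.23217858  0.4353726 ] [ 0.43834639 -0.19282718  0.41437045]
0.28 [0.0117 0.0104] [ 0.45  -0.182]
0.38 [0.0217 0.0295] [ 0.46  -0.163]
0.49 [0.0335 0.0475] [ 0.472 -0.145]
0.59 [0.0471 0.0642] [ 0.485 -0.129]
0.68 [0.0622 0.0795] [ 0.501 -0.113]
0.79 [0.0788 0.0931] [ 0.517 -0.1  ]
0.89 [0.0967 0.1051] [ 0.535 -0.088]
0.99 [0.1157 0.1152] [ 0.554 -0.078]
1.09 [0.1357 0.1234] [ 0.574 -0.069]
1.19 [0.1563 0.1295] [ 0.595 -0.063]
1.29 [0.1774 0.1336] [ 0.616 -0.059]
1.39 [0.1989 0.1355] [ 0.637 -0.057]
1.49 [0.2204 0.1352] [ 0.659 -0.058]
1.59 [0.2418 0.1328] [ 0.68 -0.06]
1.69 [0.2628 0.1283] [ 0.701 -0.064]
```

View pics/d.png

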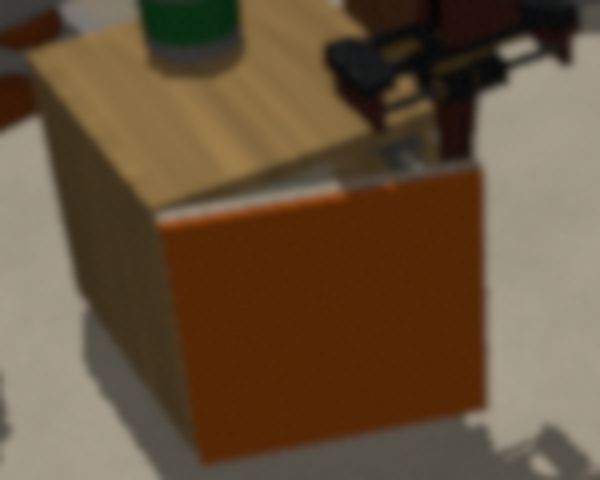

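The fingers hang behind the free edge at about (455,150), touching nothing. I push along the arc about the hinge.

step_arm --series '[0.006,0.005,0,0,0,0,0.0117,0.0104,0,0,0,0,0.017,0.02,0,0,0,0,0.0217,0.0295,0,0,0,0,0.0275,0.0385,0,0,0,0,0.0335,0.0475,0,0,0,0,0.04,0.056,0,0,0,0,0.047,0.064,0,0,0,0,0.0545,0.072,0,0,0,0,0.062,0.0795,0,0,0,0]'

```text
time: 9.18
ee_pos: [0.5016, -0.1138, 0.4166]
orientation: [-1.571, 0.0, -0.202]
force: [0.4, -0.8, 0.4]
opening: 0.0006
```

step_arm --series '[0.008,0.007,0,0,0,0,0.0168,0.0136,0,0,0,0,0.0255,0.02,0,0,0,0,0.0347,0.0256,0,0,0,0,0.044,0.031,0,0,0,0,0.0537,0.0357,0,0,0,0,0.0635,0.04,0,0,0,0,0.0737,0.044,0,0,0,0,0.084,0.047,0,0,0,0,0.0943,0.05,0,0,0,0]'

```text
time: 10.42
ee_pos: [0.596, -0.0642, 0.4166]
orientation: [-1.571, 0.0, -0.202]
force: [-0.9, 0.3, 0.2]
opening: 0.0005
```

Run:
```python
from h import *
c=cam('scene');t=cam('top')
cv2.imwrite('pics/e.png',np.hstack([cv2.resize(c['img'][60:210,130:330],None,fx=2,fy=2),cv2.resize(t['img'][130:280,230:430],None,fx=2,fy=2)]))
```

```text
(no output)
```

View pics/e.png

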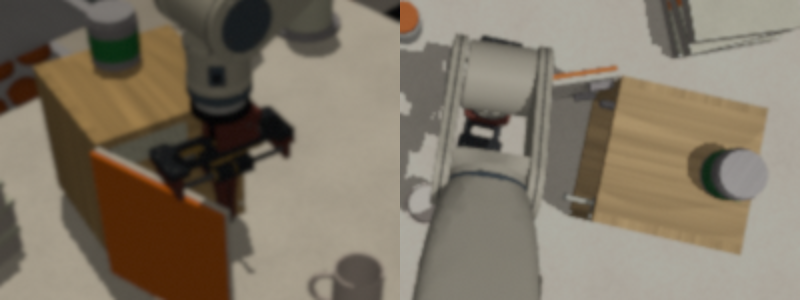

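The door follows the finger and stands at about 1.2 rad. I continue.

step_arm --series '[0.0105,0.002,0,0,0,0,0.021,0.004,0,0,0,0,0.032,0.005,0,0,0,0,0.0426,0.006,0,0,0,0,0.0535,0.006,0,0,0,0,0.064,0.0055,0,0,0,0,0.075,0.0045,0,0,0,0,0.0855,0.0033,0,0,0,0,0.092,0.002,0,0,0,0,0.096,0.001,0,0,0,0]'

```text
time: 11.78
ee_pos: [0.6917, -0.0634, 0.4166]
orientation: [-1.571, 0.0, -0.202]
force: [-1.0, 0.6, 0.2]
opening: 0.0005
```

step_arm --series '[-0.01,0.0,0,0,0,0,-0.04,0,0,0,0,0,-0.07,0,0.03,0,0,0,-0.09,0,0.08,0,0,0,-0.12,0,0.13,0,0,0,-0.17,0,0.13,0,0,0,-0.22,0,0.13,0,0,0,-0.22,0,0.13,0,0,0]'

```text
time: 12.78
ee_pos: [0.4679, -0.0631, 0.547]
orientation: [-1.571, -0.0, -0.202]
force: [0.3, -0.0, 1.0]
opening: 0.001
```

Run:
```python
from h import *
s=read_state();print(s['time'],s['force'],s['ee_pos'])
c=cam('scene');t=cam('top')
cv2.imwrite('pics/f.png',np.hstack([cv2.resize(c['img'][60:260,130:330],None,fx=2,fy=2),cv2.resize(t['img'][90:290,230:430],None,fx=2,fy=2)]))
```

```text
12.775 [ 0.29110411 -0.03377742  0.95153976] [ 0.46785344 -0.06309874  0.54702112]
```

View pics/f.png

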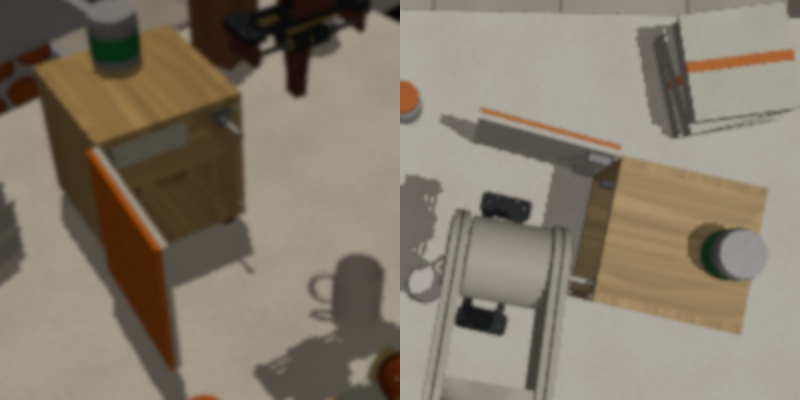

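The door's top edge runs from (620,147) to (481,109), about 0.05 rad past square, so the door is at about 1.62 rad. Tin, mug and jar are in place, and the arm is clear.

```bash
python3 -c "
from bench import *
print(close_job())"
```

```text
the job is handed in; nothing more can be done
None
```

The cupboard door is open and the job is handed in; the simulator gave no verdict.

- **Press:** I pressed the closed door with the shut fingers until the force climbed steeply, to about 15 N, which I took as the stop. Then I drew back 150 mm. The door sprang ajar to about 0.29 rad with nothing touching it.
- **Opening:** I lowered the fingers behind the free edge, just above the sprung plunger, and swung the door round its hinge. Wrist force stayed within about 1 N at the readings between moves. Then I moved the arm clear.
- **Last checks:** In the final picture the door stands at about 1.62 rad, roughly 0.05 rad past square. The tin, mug and jar look unmoved by eye. I did not check the bread and knife, but the arm never went near them. The run took about 13 s.
- **Disagreement:** My first image estimate of the door's outer face was about 5 mm off its nominal position. The contact during the press put it within about 2 mm of nominal. No check failed.

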